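# Brace the paste jar and unscrew its tight lid

### The job

Set the ribbed jar down into the wooden brace, turned so that the rib on its side drops into the brace's slot and the jar stands fully down on the brace's floor. Then unscrew its tight lid anticlockwise (seen from above) just until it comes free, stop turning, lift it straight up off the jar and finish still holding it level, about 2 cm clear above the mouth; the program ends with the lid in the gripper. Keep the jar upright throughout and seated in the brace once it is there, and leave the spool, the small pot and the brush where they are.

Things in the scene. Friction and masses are not known exactly. Their poses are not given: they have to be found in the camera images.
- jar_center (a point): Loose white ceramic jar, lid on, 250 to 450 g: body 54 mm across, 62 mm high, then a neck; 92 mm high with lid, can be carried by the lid. A rib 10 mm wide runs up its side from 1 to 49 mm above the underside, outer edge 42 mm from the axis. The point: on the axis, 40 mm above the underside; z up, x towards the rib.
- jar_mouth (a point): Centre of the jar's mouth rim, on its axis 80 mm above the underside (neck 48 mm across); axes as the jar's.
- lid_center (a point): Loose aluminium lug lid on the jar, 50 g: round, finely fluted, 62 mm across, 26 mm high. The point: its centre, 13 mm below its top; closed, it is on the jar's axis 1 mm below jar_mouth. z up. x runs to the raised pointer on its top, which stands over the jar's rib when closed. To open, turn anticlockwise from above.
- lid_mark (a point): Outer end of the pointer on the lid's top, 28 mm from the lid's axis; axes as the lid's. Inside, three lugs hold the lid (play 1 mm): turned anticlockwise relative to the jar it drags with about 0.4 N m, and at about 40 degrees it is free to lift; it drags on until a stop at about 69 degrees. It does not turn clockwise from closed.
- brace_floor (a point): Wooden brace fixed to the table: board 150 x 116 x 8 mm with a square well 60 x 60 mm inside, walls 14 mm thick rising 30 mm above its floor. The wall on its x side has a slot 16 mm wide, open at the top and down to the floor, for the jar's rib. The point: centre of the well's floor, 8 mm above the table; z up, x to the slot. Seated, the jar can still turn about 8 degrees either way.
- spool: Bystander: wooden spool, 52 mm across, 46 mm high, standing; origin at the centre of its underside.
- small_pot: Bystander: small plain white pot without rib, 44 mm across, 55 mm high; origin at the centre of its underside.
- brush: Bystander: flat brush lying on the table, 170 mm long along its x.
There are look-alikes about, which are no part of the job. Leave any purple or turquoise look-alike of the part that bears lid_center alone.

How it is judged:
On the way, in this order (a step that is already met when the one before it is completed fails the run):
1. the jar stands fully down in the brace, rib in the slot, lid still closed (z of jar_center in the frame of brace_floor below 0.043 m and horizontal distance between jar_center and brace_floor below 0.008 m and angle between the x axis of jar_center and the x axis of brace_floor, either way round below 0.2 rad and angle between jar_center's own z axis and vertical below 0.08 rad and angle between the x axis of lid_center and the x axis of jar_center, either way round below 0.35 rad and z of lid_center in the frame of jar_mouth below 0.004 m), for 0.2 s.
2. the lid has been turned anticlockwise until free on the jar, the jar still seated in the brace (y of lid_mark in the frame of jar_center above 0.0165 m and z of lid_center in the frame of jar_mouth below 0.014 m and z of jar_center in the frame of brace_floor below 0.044 m and horizontal distance between jar_center and brace_floor below 0.009 m), for 0.05 s.
At the end, for the whole second after the job is handed in: The fingers hold the lid still, level within 11 degrees, rim 5 to 50 mm above the jar's mouth, within 15 mm of its axis, turned under about 1/3 turn, clear of the jar; the jar is upright in the brace, within 3 mm of its floor, rib in the slot, not touched by the fingers (z of lid_center in the frame of jar_mouth between 0.018 and 0.063 m and horizontal distance between lid_center and jar_mouth below 0.015 m and angle between lid_center's own z axis and vertical below 0.2 rad and x of lid_mark in the frame of jar_center above -0.02 m and contact force between lid and the fingers above 2 N and contact force between lid and jar below 0.05 N and linear speed of lid below 0.03 m/s and z of jar_center in the frame of brace_floor below 0.043 m and horizontal distance between jar_center and brace_floor below 0.008 m and angle between the x axis of jar_center and the x axis of brace_floor, either way round below 0.2 rad and angle between jar_center's own z axis and vertical below 0.08 rad and contact force between jar and the fingers below 0.05 N); the arm keeps its last pose, push and grip.
It fails at once if the jar is tipped by more than 25 degrees (angle between jar_center's own z axis and vertical above 0.44 rad).
It fails at once if the spool is moved by more than 2 cm (distance of spool from where it was at the start of the episode above 0.02 m).
It fails at once if the small pot is moved by more than 2 cm (distance of small_pot from where it was at the start of the episode above 0.02 m).
It fails at once if the brush is moved by more than 2 cm (distance of brush from where it was at the start of the episode above 0.02 m).
It also fails if it takes over 58 s, if anything falls off the work surface, if the arm or the gripper's body presses on something with over 40 N, if the wrist force passes 120 N, or if a joint passes its speed limit or range.

### The arm

A 6-joint arm with a two-finger parallel gripper is mounted at the origin on the work surface. World frame = base frame: x ahead of the robot, y to its left, z up, the work surface at z = 0. Lengths are in m, angles in rad, forces in N, time in s.
With the tool pointing down it reaches from about 0.35 to 0.775 m from the base axis. Payload 5.5 kg.
Tool frame: the origin (TCP) lies at the very end of the fingers, on their centre line; the grasp point (between the pads) lies 19 mm behind it; z points along the fingers, y is the direction in which the jaws open and shut (so a half turn about z gives the same grasp; the last joint's range is limited). The gripper opens to 85 mm and grips with 20 to 120 N. Pads are 22 mm wide; open, the fingers measure 114 mm over their backs; the gripper's body (76 mm by 85 mm) begins 54 mm behind the grasp point. The pads swing forward as they close: fully open they stand 13 mm farther back than shut.
Start: joints at [-1.434, 0.313, 0.046, 1.304, 0, 1.431], TCP at [0.157, -0.553, 0.231] pointing down, gripper open.
Joint ranges: [-2.76, 2.76], [-0.86, 1.69], [-1.03, 1.26], [-2.2, 2.34], [-1.47, 1.5], [-3.14, 3.14]. Speed limits (rad/s): [2.57, 2.57, 3.14, 3.14, 3.14, 3.14].

### API

Orientations are given as a unit quaternion [w, x, y, z].
In Python, from workcell import get_state, imaging, env, spotter gives the robot as it stands.
- The arm moves only by the tool play_rows, never from a script. Its argument "moves" is a list of rows, each an object with "claw": the finger opening in cm, from 0 to 8.54; "delta_pos": the shift along the tool's x, y, z in cm, a list of three; "twist": the turn about the tool's z in degrees. A call has 1 to 12 rows; each row is the pose to reach, as a shift and turn from the pose commanded when the call began, along the tool's axes at that moment; what a row does not reach only later rows make up. A row lasts 1/8 s, in which the tool goes at most 62.5 mm and 10.7 degrees, less where a joint would pass 70% of its speed; a pose out of reach is approached as far as the arm can. A call with a gripper value outside its range is refused whole. The fingers move at their own pace and stop on an object; "force" is the grip in N (left out, the last holds). Time passes only in rows, so rows that repeat a pose let the fingers close. It gives the time, the measured TCP pose, the force and the opening at its end, in the units of the state.
- get_state(): the state, without advancing time (a new reading comes with each control period).
- imaging.read_camera(name): name is "side" or "top"; returns the picture (400x640x3 uint8, red, green, blue); there is no depth.
- imaging.camera_info(name): a dict with "fx", "fy", "cx", "cy" (pixels), "world_to_cam" (4x4, takes a point from world to camera coordinates). Camera axes: x right, y down, z forward; pixel columns grow to the right and rows downward; lengths in m; the calibration is good to about 2 mm. A picture is of the moment at which its call begins. camera_info takes no time and is no camera call.
- env.hand_in(): hands the job in, once; it reports no verdict.
Trained networks look in the newest picture that a camera, given by its name, has taken for a name from the list of things; names that differ only in an ending like _2 or _b are one class to them, and where a whole thing is asked for, a point or a joint stands for the part that bears it (a point fixed in the world has none). Each returns a list of dicts, best first, with "conf" (0 to 1); they miss things now and then, are a little off and sometimes report something else, mostly with a low value. They report only what shows in the picture. A call takes as long as a camera call. They do not tell look-alikes from the thing itself.
- spotter.spot_in(camera, query): "extent" ([left, top, right, bottom] in pixels, round what is visible of it).
The state is a dict: "clock": time; "joint_pos": joint angles; "qvel": joint speeds; "tau": joint torques, N m; "tcp_pos": TCP position; "orientation": TCP orientation; "wrist_force": force on the tool from outside, world axes, zero at the start; "ft_torque": the same for the moment, N m; "finger_gap": finger opening in m.
Only numpy, scipy, OpenCV 4.12 (cv2) and the standard library are available. Lean on these libraries where they do the work, as an engineer would, in place of code of your own. Each camera call takes 0.05 s, during which the arm holds its last target. There are 200 camera calls.

## Working session

There is one attempt and no reset: what is moved stays moved. The work goes in short steps, Python scripts to look and compute and a tool call to move; the robot and the scene stay as the last step left them, time stands still between calls to the robot, and variables do not carry over. Pictures are saved under pics/ and viewed, about 8 in all and at most 12, crops included, and the job is handed in when it is done.

Besides the shell and the picture viewer there is one more tool, called after "Request:" in YAML: its name, and indented under it one key for each argument. play_rows: Moves the arm, as the interface text tells. Its arguments: {"type":"object","properties":{"moves":{"type":"array"},"force":{"type":"number"}},"required":["moves"]}

```bash
mkdir -p pics; cat > h.py <<'E'
import numpy as np, cv2
from workcell import get_state, imaging, env, spotter
def cam(n):
    c=imaging.camera_info(n); return c, np.array(c["world_to_cam"])
def proj(n,p):
    c,T=cam(n); q=T[:3,:3]@np.array(p)+T[:3,3]
    return np.array([c["fx"]*q[0]/q[2]+c["cx"], c["fy"]*q[1]/q[2]+c["cy"]])
def ray(n,uv):
    c,T=cam(n); R=T[:3,:3]; d=R.T@np.array([(uv[0]-c["cx"])/c["fx"],(uv[1]-c["cy"])/c["fy"],1.]); return -R.T@T[:3,3], d
def atz(n,uv,z):
    o,d=ray(n,uv); return o+d*(z-o[2])/d[2]
def tri(a,b):
    A=np.zeros((3,3));v=np.zeros(3)
    for n,uv in (a,b):
        o,d=ray(n,uv); d=d/np.linalg.norm(d); P=np.eye(3)-np.outer(d,d); A+=P; v+=P@o
    return np.linalg.solve(A,v)
def save(n,f,box=None,s=1):
    im=imaging.read_camera(n)[:,:,::-1]
    if box: im=im[box[1]:box[3],box[0]:box[2]]
    cv2.imwrite("pics/"+f,cv2.resize(np.ascontiguousarray(im),None,fx=s,fy=s,interpolation=cv2.INTER_CUBIC))
E
python3 - <<'E'
from h import *
for n in("side","top"):
    save(n,n+"1.png"); c,T=cam(n); print(n,c["fx"],-T[:3,:3].T@T[:3,3])
    for q in("jar_center","lid_center","brace_floor","spool","small_pot","brush"):
        for r in spotter.spot_in(n,q)[:4]: print(q,round(r["conf"],2),np.round(r["extent"]))
E
```

```text
side 433.2560869579224 [0.05516952 0.59529985 0.63429517]
jar_center 0.86 [386. 196. 411. 223.]
lid_center 0.9 [351. 212. 378. 240.]
lid_center 0.82 [415. 190. 445. 213.]
lid_center 0.77 [385. 179. 413. 200.]
lid_center 0.59 [357. 182. 384. 200.]
brace_floor 0.65 [272. 245. 361. 312.]
spool 0.81 [269. 198. 293. 225.]
small_pot 0.73 [362. 152. 381. 174.]
brush 0.88 [185. 239. 220. 295.]
brush 0.2 [383. 181. 415. 200.]
top 431.5693098752436 [0.45868108 0.00517914 1.04882558]
lid_center 0.89 [335. 220. 358. 246.]
lid_center 0.81 [379. 224. 406. 249.]
lid_center 0.75 [383. 189. 409. 216.]
lid_center 0.74 [417. 241. 442. 268.]
brace_floor 0.56 [238. 218. 290. 283.]
spool 0.91 [284. 158. 305. 181.]
small_pot 0.73 [426. 149. 449. 172.]
brush 0.71 [184. 143. 213. 210.]
brush 0.64 [377. 239. 384. 253.]
```

View pics/side1.png

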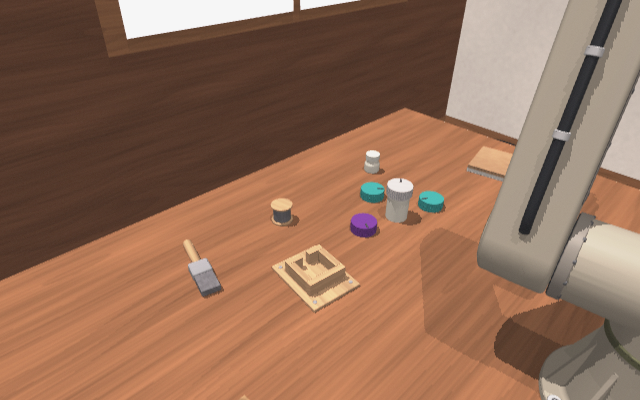

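View pics/top1.png

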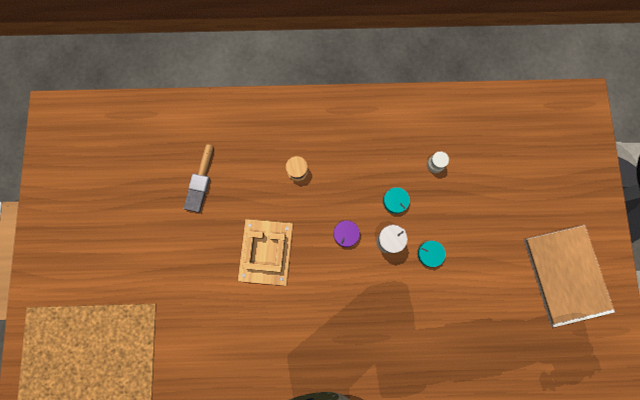

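The jar with its lid is at side (399,200) and top (393,238). The loose lids are look-alikes: purple at top (347,234), turquoise at (397,200) and (432,254). The only lid sitting on the white ceramic body is the grey-white one. I'll confirm that in enlarged crops.

```bash
python3 - <<'E'
from h import *
t=imaging.read_camera("top")[:,:,::-1]; s=imaging.read_camera("side")[:,:,::-1]
def cr(im,x,y,w,h,k): return cv2.resize(np.ascontiguousarray(im[y:y+h,x:x+w]),None,fx=k,fy=k,interpolation=cv2.INTER_CUBIC)
a=np.hstack([cr(t,232,214,66,75,6)[:300*2],cr(t,365,205,66,75,6)]); 
cv2.imwrite("pics/c1.png",a)
b=np.hstack([cr(s,265,240,100,75,4),cr(s,355,160,100,75,4)])
cv2.imwrite("pics/c2.png",b); print(a.shape,b.shape)
E
```

```text
(450, 792, 3) (300, 800, 3)
```

View pics/c1.png

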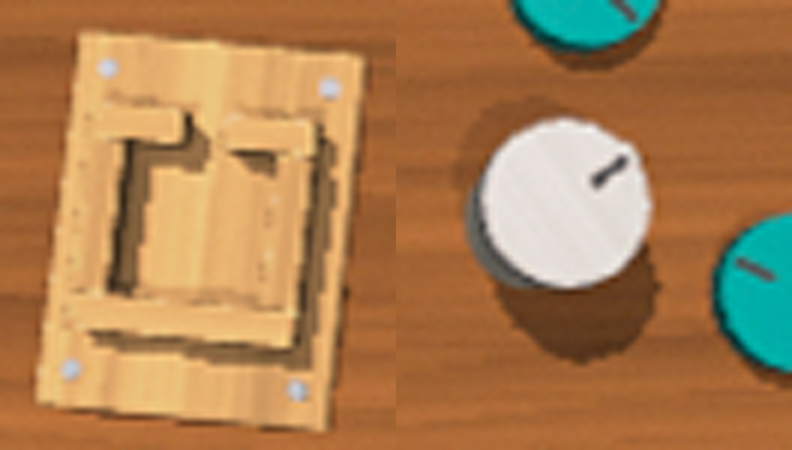

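View pics/c2.png

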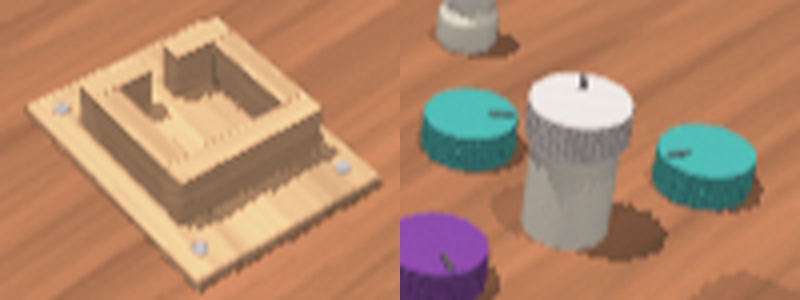

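The crops confirm it. The jar's lid is white-topped on the ceramic body, with its centre at top (393.2,238.8) and its pointer end at (403.5,231.3). In the side view the lid's top centre is at about (400,185.5). The brace's slot is in the upper wall as seen from the top camera. Next I'll measure these points.

```bash
python3 - <<'E'
from h import *
tc=[(565-396)/6+365,203/6+205]; tm=[(627-396)/6+365,158/6+205]; sc=[180/4+355,102/4+160]
p=tri(("top",tc),("side",sc)); print("lid top tri",p.round(4)); z=.092
L=atz("top",tc,z); M=atz("top",tm,z+.002); print("lid top@.092",L.round(4),"side reproj",proj("side",L).round(1),sc)
print("radius mark",np.linalg.norm((M-L)[:2]),"yaw",np.degrees(np.arctan2(*(M-L)[1::-1])))
L2=atz("side",sc,z); print("side@z",L2.round(4))
cs=[(80,32),(365,57),(328,432),(37,402)]
P=np.array([atz("top",[u/6+232,v/6+214],.008) for u,v in cs]); print(P.round(4),P.mean(0).round(4))
print([np.linalg.norm((P[i]-P[i-1])[:2]).round(4) for i in range(4)])
for d in (P[0]-P[3],P[1]-P[2],P[0]-P[1],P[3]-P[2]): print(np.degrees(np.arctan2(d[1],d[0])).round(2))
# side check of board corners: left(27,107) back(218,15)right(382,182)front(200,290)
S=np.array([atz("side",[u/4+265,v/4+240],.008) for u,v in[(27,107),(218,15),(382,182),(200,288)]]);print(S.round(4),S.mean(0).round(4))
# walls top from top: outer corners of wall ring at z .038
W=[(95,105),(320,120),(293,345),(75,328)]
Q=np.array([atz("top",[u/6+232,v/6+214],.038) for u,v in W]);print(Q.round(4),Q.mean(0).round(4))
s=get_state(); print({k:np.round(v,3) for k,v in s.items()})
from scipy.spatial.transform import Rotation as R
q=s["orientation"]; print(R.from_quat([q[1],q[2],q[3],q[0]]).as_matrix().round(3))
for n,t,z in (("pot",(440,158),.05),("spool",(297,167),.046),("purple",(347,234),.026),("tq1",(397,200),.026),("tq2",(432,254),.026)): print(n,atz("top",t,z).round(3))
E
```

```text
lid top tri [ 0.5398 -0.155   0.0881]
lid top@.092 [ 0.5383 -0.1551  0.092 ] side reproj [401.3 184.4] [400.0, 185.5]
radius mark 0.028389591887440332 yaw -56.026989316981535
side@z [ 0.5375 -0.1488  0.092 ]
[[0.6016 0.1871 0.008 ]
 [0.5885 0.0721 0.008 ]
 [0.4407 0.0884 0.008 ]
 [0.4552 0.2028 0.008 ]] [0.5215 0.1376 0.008 ]
[np.float64(0.1472), np.float64(0.1158), np.float64(0.1488), np.float64(0.1153)]
-6.1
-6.29
83.53
82.76
[[0.6012 0.1917 0.008 ]
 [0.5862 0.067  0.008 ]
 [0.4376 0.0973 0.008 ]
 [0.4509 0.2102 0.008 ]] [0.519  0.1415 0.008 ]
[[0.5686 0.1758 0.038 ]
 [0.5605 0.088  0.038 ]
 [0.4742 0.0992 0.038 ]
 [0.4828 0.1828 0.038 ]] [0.5215 0.1365 0.038 ]
{'clock': np.float64(0.8), 'joint_pos': array([-1.434,  0.313,  0.046,  1.304, -0.   ,  1.431]), 'qvel': array([ 0.001,  0.001,  0.   ,  0.001, -0.   , -0.001]), 'tau': array([-1.0000e-03, -4.8039e+01,  2.9880e+01, -0.0000e+00, -0.0000e+00,
        0.0000e+00]), 'tcp_pos': array([ 0.157, -0.553,  0.231]), 'orientation': array([ 0.   ,  0.99 ,  0.138, -0.   ]), 'wrist_force': array([ 0.247, -0.055,  0.308]), 'ft_torque': array([-0.022,  0.04 ,  0.015]), 'finger_gap': np.float64(0.085)}
[[ 0.962  0.273 -0.   ]
 [ 0.273 -0.962 -0.   ]
 [-0.     0.    -1.   ]]
pot [ 0.733 -0.285  0.05 ]
spool [0.72  0.058 0.046]
purple [ 0.558 -0.057  0.026]
tq1 [ 0.637 -0.181  0.026]
tq2 [ 0.506 -0.256  0.026]
```

```bash
python3 - <<'E'
from h import *
from scipy.optimize import least_squares
fits={}
for n,box in (("top",(372,218,416,260)),("side",(378,172,422,206))):
    im=imaging.read_camera(n); x0,y0,x1,y1=box; c=im[y0:y1,x0:x1]
    m=(c.min(2)>(195 if n=="top" else 190)).astype(np.uint8)
    k,lab,st,cen=cv2.connectedComponentsWithStats(m); i=1+st[1:,4].argmax()
    cs,_=cv2.findContours((lab==i).astype(np.uint8),cv2.RETR_EXTERNAL,cv2.CHAIN_APPROX_NONE)
    h=cv2.convexHull(max(cs,key=len)); a=np.zeros(c.shape[:2],np.uint8); cv2.fillPoly(a,[h],1)
    v,u=np.nonzero(a); uv=np.array([u.mean()+x0,v.mean()+y0]); fits[n]=uv
    print(n,uv.round(2),"area",a.sum(), "expect area", end=" ")
    t=np.linspace(0,2*np.pi,60); pts=np.array([proj(n,[.538+.031*np.cos(q),-.153+.031*np.sin(q),.092]) for q in t],np.float32)
    print(cv2.contourArea(pts), "at z.092",atz(n,uv,.092).round(4))
print(tri(("top",fits["top"]),("side",fits["side"])).round(4))
E
```

```text
top [392.86 238.23] area 580 expect area 613.4227623061743 at z.092 [ 0.5397 -0.1545  0.092 ]
side [399.94 185.01] area 275 expect area 285.5732942626346 at z.092 [ 0.539  -0.1505  0.092 ]
[ 0.5406 -0.1545  0.0895]
```

Request:
play_rows:
  moves:
    - {"claw": 8.5,"delta_pos": [47.5,-28,7],"twist": 0}
    - {"claw": 8.5,"delta_pos": [47.5,-28,7],"twist": 0}
    - {"claw": 8.5,"delta_pos": [47.5,-28,7],"twist": 0}
    - {"claw": 8.5,"delta_pos": [47.5,-28,7],"twist": 0}
    - {"claw": 8.5,"delta_pos": [47.5,-28,7],"twist": 0}
    - {"claw": 8.5,"delta_pos": [47.5,-28,7],"twist": 0}
    - {"claw": 8.5,"delta_pos": [47.5,-28,7],"twist": 0}
    - {"claw": 8.5,"delta_pos": [47.5,-28,7],"twist": 0}
    - {"claw": 8.5,"delta_pos": [47.5,-28,7],"twist": 0}
    - {"claw": 8.5,"delta_pos": [47.5,-28,7],"twist": 0}
    - {"claw": 8.5,"delta_pos": [47.5,-28,7],"twist": 0}
    - {"claw": 8.5,"delta_pos": [47.5,-28,7],"twist": 0}

```text
clock: 2.4
tcp_pos: [0.5369, -0.1551, 0.1616]
orientation: [0.0, 0.991, 0.137, 0.0]
wrist_force: [0.8, -0.5, -0.2]
finger_gap: 0.0854
```

```bash
python3 - <<'E'
from h import *
save("side","s2.png",(330,80,480,240),4.0)
print(((proj("side",get_state()["tcp_pos"])-[330,80])*4).round(), ((proj("side",[.5395,-.153,.092])-[330,80])*4).round())
E
```

```text
[302. 315.] [282. 418.]
```

View pics/s2.png

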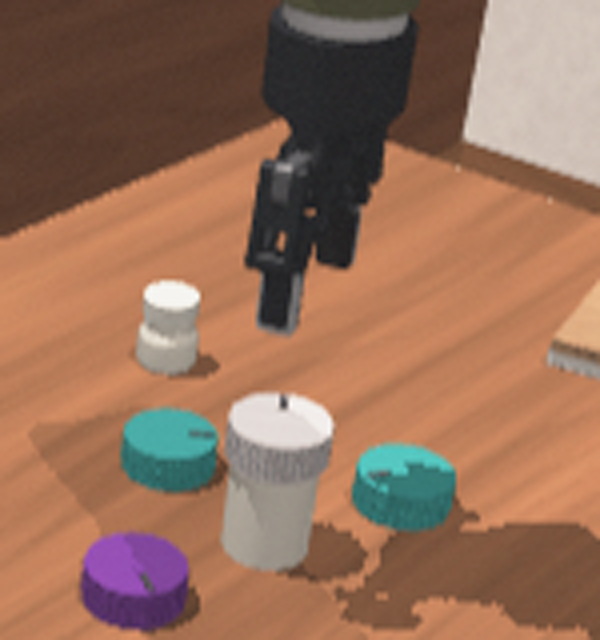

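The near fingertip is at (280,330) in the crop and the far one at (338,265). Their midpoint is about 13 mm above the projected TCP, as expected for open fingers. The lid top is at (280,419), against (282,418) predicted. I'll descend next.

Request:
play_rows:
  moves:
    - {"claw": 8.5,"delta_pos": [0.3,-0.2,4],"twist": 0}
    - {"claw": 8.5,"delta_pos": [0.3,-0.2,8],"twist": 0}
    - {"claw": 8.5,"delta_pos": [0.3,-0.2,10.6],"twist": 0}
    - {"claw": 8.5,"delta_pos": [0.3,-0.2,10.6],"twist": 0}

```text
clock: 2.95
tcp_pos: [0.5375, -0.1516, 0.0536]
orientation: [-0.001, 0.991, 0.137, -0.002]
wrist_force: [-0.8, -0.5, 0.2]
finger_gap: 0.0848
```

```bash
python3 - <<'E'
from h import *
save("side","s3.png",(350,120,450,240),5.0)
E
```

```text
(no output)
```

View pics/s3.png

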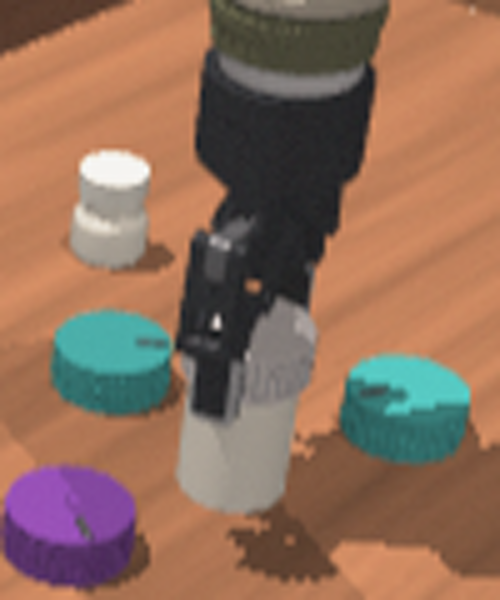

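The near finger stands beside the lid with clear room, so I'll close gently and then firm up the grip.

Request:
play_rows:
  moves:
    - {"claw": 7.4,"delta_pos": [0,0,0],"twist": 0}
    - {"claw": 7.0,"delta_pos": [0,0,0],"twist": 0}
    - {"claw": 6.7,"delta_pos": [0,0,0],"twist": 0}
    - {"claw": 6.5,"delta_pos": [0,0,0],"twist": 0}
    - {"claw": 6.3,"delta_pos": [0,0,0],"twist": 0}
    - {"claw": 6.0,"delta_pos": [0,0,0],"twist": 0}
    - {"claw": 5.5,"delta_pos": [0,0,0],"twist": 0}
    - {"claw": 5.5,"delta_pos": [0,0,0],"twist": 0}
  force: 25

```text
clock: 4.0
tcp_pos: [0.5403, -0.1516, 0.0557]
orientation: [0.0, 0.99, 0.138, 0.0]
wrist_force: [-0.2, -1.3, 5.2]
finger_gap: 0.0616
```

Request:
play_rows:
  moves:
    - {"claw": 5,"delta_pos": [0,0,0],"twist": 0}
    - {"claw": 5,"delta_pos": [0,0,0],"twist": 0}
    - {"claw": 5,"delta_pos": [0,0,-1],"twist": 0}
    - {"claw": 5,"delta_pos": [0,0,-3],"twist": 0}
    - {"claw": 5,"delta_pos": [0,0,-6],"twist": 0}
    - {"claw": 5,"delta_pos": [0,0,-8],"twist": 0}
    - {"claw": 5,"delta_pos": [0,0,-8],"twist": 0}
  force: 60

```text
clock: 4.88
tcp_pos: [0.5404, -0.1512, 0.1362]
orientation: [0.0, 0.99, 0.138, 0.001]
wrist_force: [-0.8, 0.1, -4.0]
finger_gap: 0.0602
```

```bash
python3 - <<'E'
from h import *
s=get_state(); print({k:np.round(v,3) for k,v in s.items()})
save("side","s4.png",(340,80,460,230),4.0)
E
```

```text
{'clock': np.float64(4.875), 'joint_pos': array([-0.416,  0.331, -0.167,  1.072,  0.   ,  2.448]), 'qvel': array([-0.003,  0.023, -0.042, -0.03 , -0.001, -0.001]), 'tau': array([ 5.2000e-02, -5.0193e+01,  3.0005e+01,  4.6700e-01, -6.0000e-03,
        0.0000e+00]), 'tcp_pos': array([ 0.54 , -0.151,  0.136]), 'orientation': array([0.   , 0.99 , 0.138, 0.001]), 'wrist_force': array([-0.799,  0.111, -3.988]), 'ft_torque': array([ 0.027,  0.014, -0.039]), 'finger_gap': np.float64(0.06)}
```

View pics/s4.png

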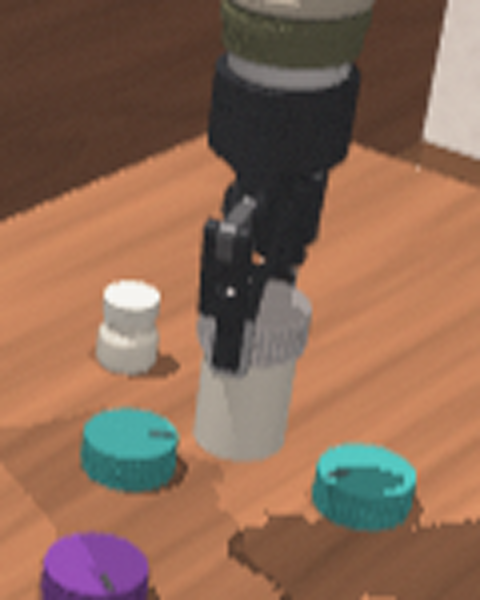

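The jar lifts cleanly, upright, at about 4 N. Now I'll carry it over the brace and turn it 49.5° anticlockwise, which is a negative twist.

Request:
play_rows:
  moves:
    - {"claw": 5,"delta_pos": [0.2,-1.0,0],"twist": -2}
    - {"claw": 5,"delta_pos": [0.7,-3.2,0],"twist": -6}
    - {"claw": 5,"delta_pos": [1.3,-6.2,0],"twist": -11}
    - {"claw": 5,"delta_pos": [2.0,-9.5,0],"twist": -17}
    - {"claw": 5,"delta_pos": [2.8,-13,0],"twist": -23}
    - {"claw": 5,"delta_pos": [3.5,-16.5,0],"twist": -29}
    - {"claw": 5,"delta_pos": [4.3,-20,0],"twist": -35}
    - {"claw": 5,"delta_pos": [5.0,-23.5,0],"twist": -41}
    - {"claw": 5,"delta_pos": [5.6,-26.2,0],"twist": -46}
    - {"claw": 5,"delta_pos": [6.0,-28.0,0],"twist": -49}
    - {"claw": 5,"delta_pos": [6.1,-28.6,0],"twist": -49.5}
    - {"claw": 5,"delta_pos": [6.1,-28.6,0],"twist": -49.5}

```text
clock: 6.42
tcp_pos: [0.5201, 0.1406, 0.135]
orientation: [0.0, 0.842, 0.54, -0.0]
wrist_force: [0.5, -0.1, -2.7]
finger_gap: 0.06
```

```bash
python3 - <<'E'
from h import *
s=get_state(); print({k:np.round(v,4) for k,v in s.items()})
t=imaging.read_camera("top")[:,:,::-1]; s=imaging.read_camera("side")[:,:,::-1]
def cr(im,x,y,w,h,k): return cv2.resize(np.ascontiguousarray(im[y:y+h,x:x+w]),None,fx=k,fy=k,interpolation=cv2.INTER_CUBIC)
cv2.imwrite("pics/p5.png",np.hstack([cr(t,225,205,80,110,5),cr(s,265,215,80,110,5)]))
E
```

```text
{'clock': np.float64(6.425), 'joint_pos': array([ 1.1530e-01,  2.9250e-01, -2.2410e-01,  1.0546e+00, -4.0000e-04,
        2.1158e+00]), 'qvel': array([-0.0225, -0.0011,  0.0001, -0.0008, -0.0031, -0.0014]), 'tau': array([ 7.79700e-01, -4.67922e+01,  2.92463e+01,  1.61000e-02,
        8.32000e-02,  6.30000e-03]), 'tcp_pos': array([0.5201, 0.1406, 0.135 ]), 'orientation': array([ 1.000e-04,  8.416e-01,  5.401e-01, -3.000e-04]), 'wrist_force': array([ 0.4986, -0.123 , -2.7348]), 'ft_torque': array([-0.0492,  0.0243, -0.0166]), 'finger_gap': np.float64(0.06)}
```

View pics/p5.png

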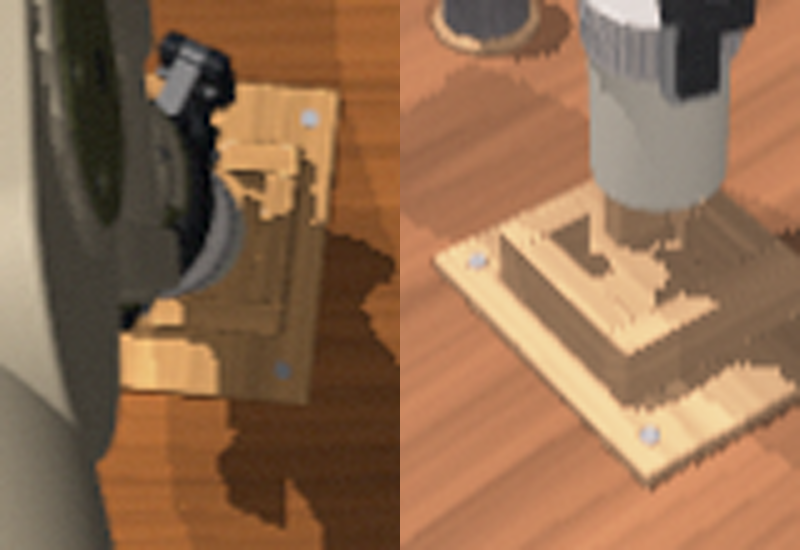

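```bash
python3 - <<'E'
from h import *
from scipy.optimize import least_squares
def fitb(n,board,wall):
    B=np.array([(.075,.058),(.075,-.058),(-.075,-.058),(-.075,.058)]);W=np.array([(.044,.044),(.044,-.044),(-.044,-.044),(-.044,.044)])
    def f(p):
        c,s=np.cos(p[2]),np.sin(p[2]);R=np.array([[c,-s],[s,c]]);r=[]
        for L,z,obs in((B,.008,board),(W,.038,wall)):
            for l,o in zip(L,obs):
                if o is not None: r+=list(proj(n,[*(R@l+p[:2]),z])-o)
        return r
    q=least_squares(f,[.52,.138,-.11],loss="soft_l1");print(n,q.x[:2].round(4),np.degrees(q.x[2]).round(2),np.round(q.fun,1))
    return q.x
t=lambda u,v:np.array([u/6+232,v/6+214]); s=lambda u,v:np.array([u/4+265,v/4+240])
# order: (+x,+y),(+x,-y),(-x,-y),(-x,+y)
bt=fitb("top",[t(80,32),t(365,57),t(328,432),t(37,402)],[t(95,105),t(320,120),t(293,340),t(75,328)])
# side image order: +y is toward camera/left? project to see
for l in((.6,.187,.008),(.588,.072,.008),(.441,.088,.008),(.455,.203,.008)): print(((proj("side",l)-[265,240])*4).round(),end=" ")
bs=fitb("side",[s(27,107),s(218,15),s(382,182),s(200,288)],[s(82,88),s(218,28),s(322,103),s(182,185)])
th=np.linspace(0,2*np.pi,181)
def ring(n,x,y,z,r): return np.array([proj(n,[x+r*np.cos(a),y+r*np.sin(a),z]) for a in th])
def side(p):
    k=(ring("side",p[0],p[1],.0793,.027)-[265,215])*5; k[:,0]+=400
    return np.array([k[:,0].min(),k[:,0].max(),k[:,1].max()])
obs=np.array([590,728,212.])
q=least_squares(lambda p:side(p)-obs,[.52,.14]);print("side jar",q.x.round(4),q.fun.round(1), "rel",(q.x-bs[:2]).round(4))
for n in [.52]:
    for z in(.171,.145):
        k=(ring("top",.52,.14,z,.031)-[225,205])*5; i=k[:,0].argmax(); print("top lid z",z,"rightmost at jar(.52,.14)",k[i].round(1),"bottommost",k[k[:,1].argmax()].round(1), "pix/mm",(431/(1.049-z)/1000*5))
E
```

```text
top [0.5217 0.1371] -6.22 [ 0.2 -0.4  0.3 -0.6  0.4 -0.1 -0.1  0.8 -0.1 -0.7 -0.2 -0.1  0.4  1.3
 -1.2  0.1]
[ 35. 104.] [209.  17.] [389. 169.] [205. 275.] side [0.5196 0.1433] -7.28 [ 0.1 -0.1 -3.1  1.8  0.6 -0.6 -0.7 -0.5 -0.4 -0.6  0.4 -2.2  1.   2.2
  0.2  0.7]
side jar [0.5198 0.1402] [ 0.1 -0.1  0. ] rel [ 0.0002 -0.0031]
top lid z 0.171 rightmost at jar(.52,.14) [223.4 213.9] bottommost [143.6 293.5] pix/mm 2.454441913439636
top lid z 0.145 rightmost at jar(.52,.14) [230.8 218.1] bottommost [153.3 295.5] pix/mm 2.383849557522124
```

Both views agree that the jar is 2–3 mm short in +y relative to the brace: side rel. (0, −3.1 mm), top about −2 mm. I'll correct that and lower it in steps while watching the force.

Request:
play_rows:
  moves:
    - {"claw": 5,"delta_pos": [0.27,0,0.5],"twist": 0}
    - {"claw": 5,"delta_pos": [0.27,0,2],"twist": 0}
    - {"claw": 5,"delta_pos": [0.27,0,3.2],"twist": 0}
    - {"claw": 5,"delta_pos": [0.27,0,3.8],"twist": 0}
    - {"claw": 5,"delta_pos": [0.27,0,3.8],"twist": 0}

```text
clock: 7.15
tcp_pos: [0.5209, 0.1428, 0.0964]
orientation: [-0.0, 0.842, 0.54, -0.001]
wrist_force: [0.3, -0.4, -3.7]
finger_gap: 0.0601
```

Request:
play_rows:
  moves:
    - {"claw": 5,"delta_pos": [0,0,0.3],"twist": 0}
    - {"claw": 5,"delta_pos": [0,0,0.6],"twist": 0}
    - {"claw": 5,"delta_pos": [0,0,0.8],"twist": 0}
    - {"claw": 5,"delta_pos": [0,0,0.8],"twist": 0}

```text
clock: 7.65
tcp_pos: [0.5214, 0.143, 0.0892]
orientation: [-0.0, 0.842, 0.54, -0.0]
wrist_force: [0.3, 0.5, -4.5]
finger_gap: 0.0606
```

It has entered the well: the underside is about 4 mm below the wall tops and there is no added force. Continuing down.

Request:
play_rows:
  moves:
    - {"claw": 5,"delta_pos": [0,0,0.4],"twist": 0}
    - {"claw": 5,"delta_pos": [0,0,0.8],"twist": 0}
    - {"claw": 5,"delta_pos": [0,0,1.2],"twist": 0}
    - {"claw": 5,"delta_pos": [0,0,1.2],"twist": 0}

```text
clock: 8.15
tcp_pos: [0.5211, 0.1429, 0.0767]
orientation: [-0.0, 0.842, 0.54, -0.0]
wrist_force: [1.0, 0.0, -2.5]
finger_gap: 0.0603
```

Request:
play_rows:
  moves:
    - {"claw": 5,"delta_pos": [0,0,0.4],"twist": 0}
    - {"claw": 5,"delta_pos": [0,0,0.8],"twist": 0}
    - {"claw": 5,"delta_pos": [0,0,1.1],"twist": 0}
    - {"claw": 5,"delta_pos": [0,0,1.1],"twist": 0}
    - {"claw": 5,"delta_pos": [0,0,1.1],"twist": 0}

```text
clock: 8.78
tcp_pos: [0.5216, 0.143, 0.0663]
orientation: [0.0, 0.842, 0.54, 0.0]
wrist_force: [-0.5, 0.3, -2.3]
finger_gap: 0.0604
```

```bash
python3 - <<'E'
from h import *
s=get_state(); print({k:np.round(v,4) for k,v in s.items()})
s=imaging.read_camera("side")[:,:,::-1]
cv2.imwrite("pics/p6.png",cv2.resize(np.ascontiguousarray(s[180:320,255:365]),None,fx=4.2,fy=4.2,interpolation=cv2.INTER_CUBIC))
E
```

```text
{'clock': np.float64(8.775), 'joint_pos': array([ 1.191e-01,  3.552e-01, -3.194e-01,  8.962e-01, -1.000e-04,
        2.120e+00]), 'qvel': array([ 0.0008, -0.003 ,  0.0025, -0.0012,  0.0015,  0.0003]), 'tau': array([ 1.20000e-03, -4.80414e+01,  2.69514e+01,  6.90000e-03,
       -3.90000e-03,  0.00000e+00]), 'tcp_pos': array([0.5216, 0.143 , 0.0663]), 'orientation': array([1.000e-04, 8.417e-01, 5.399e-01, 0.000e+00]), 'wrist_force': array([-0.481 ,  0.3137, -2.2649]), 'ft_torque': array([-0.0098,  0.042 , -0.0338]), 'finger_gap': np.float64(0.0604)}
```

View pics/p6.png

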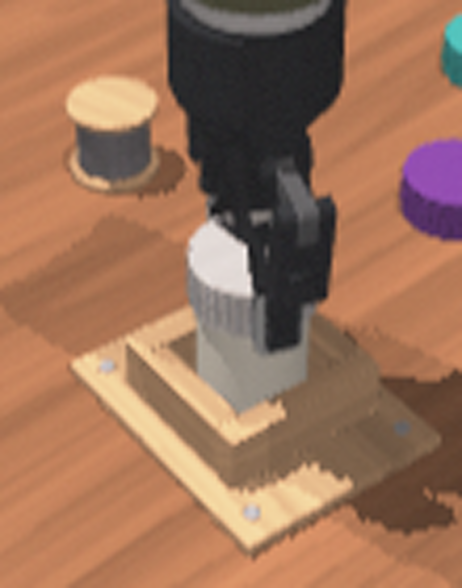

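The jar is deep in the well without contact, so the rib is in the slot. I'll lower the last 2–3 mm until it touches.

Request:
play_rows:
  moves:
    - {"claw": 5,"delta_pos": [0,0,0.1],"twist": 0}
    - {"claw": 5,"delta_pos": [0,0,0.2],"twist": 0}
    - {"claw": 5,"delta_pos": [0,0,0.2],"twist": 0}

```text
clock: 9.2
tcp_pos: [0.5216, 0.143, 0.0644]
orientation: [0.0, 0.842, 0.54, 0.0]
wrist_force: [-0.6, -0.1, -1.8]
finger_gap: 0.0606
```

Request:
play_rows:
  moves:
    - {"claw": 5,"delta_pos": [0,0,0.1],"twist": 0}
    - {"claw": 5,"delta_pos": [0,0,0.15],"twist": 0}
    - {"claw": 5,"delta_pos": [0,0,0.15],"twist": 0}

```text
clock: 9.57
tcp_pos: [0.522, 0.143, 0.064]
orientation: [0.0, 0.842, 0.54, 0.001]
wrist_force: [-0.6, -0.9, 6.7]
finger_gap: 0.0602
```

Contact with the floor: +6.7 N at TCP z 0.064, as predicted. I'll firm up the grip, hold, then unscrew.

Request:
play_rows:
  moves:
    - {"claw": 5,"delta_pos": [0,0,0],"twist": 0}
    - {"claw": 5,"delta_pos": [0,0,0],"twist": 0}
    - {"claw": 5,"delta_pos": [0,0,0],"twist": 0}
    - {"claw": 5,"delta_pos": [0,0,0],"twist": -4}
    - {"claw": 5,"delta_pos": [0,0,0],"twist": -8}
    - {"claw": 5,"delta_pos": [0,0,0],"twist": -12}
    - {"claw": 5,"delta_pos": [0,0,0],"twist": -16}
    - {"claw": 5,"delta_pos": [0,0,0],"twist": -20}
    - {"claw": 5,"delta_pos": [0,0,0],"twist": -24}
    - {"claw": 5,"delta_pos": [0,0,0],"twist": -24}
  force: 90

```text
clock: 10.82
tcp_pos: [0.5227, 0.1418, 0.0642]
orientation: [0.002, 0.711, 0.703, 0.0]
wrist_force: [-1.1, -5.1, 6.8]
finger_gap: 0.0598
```

```bash
python3 - <<'E'
from h import *
s=get_state(); print({k:np.round(v,4) for k,v in s.items()})
E
```

```text
{'clock': np.float64(10.825), 'joint_pos': array([ 0.1181,  0.3571, -0.3225,  0.8888, -0.0026,  1.7012]), 'qvel': array([-0.0013,  0.0003, -0.0002, -0.0013, -0.0004,  0.0152]), 'tau': array([  2.668 , -43.3594,  24.5553,  -0.7278,   1.2869,  -0.4486]), 'tcp_pos': array([0.5227, 0.1418, 0.0642]), 'orientation': array([1.800e-03, 7.115e-01, 7.027e-01, 1.000e-04]), 'wrist_force': array([-1.0843, -5.0821,  6.794 ]), 'ft_torque': array([-0.9589,  0.2966, -0.251 ]), 'finger_gap': np.float64(0.0598)}
```

Joint 6 reads 0.45 N m, so the lid is dragging against the slot as intended. Continuing.

Request:
play_rows:
  moves:
    - {"claw": 5,"delta_pos": [0,0,0],"twist": -4}
    - {"claw": 5,"delta_pos": [0,0,0],"twist": -8}
    - {"claw": 5,"delta_pos": [0,0,0],"twist": -12}
    - {"claw": 5,"delta_pos": [0,0,0],"twist": -16}
    - {"claw": 5,"delta_pos": [0,0,0],"twist": -20}
    - {"claw": 5,"delta_pos": [0,0,0],"twist": -24}
    - {"claw": 5,"delta_pos": [0,0,0],"twist": -28}
    - {"claw": 5,"delta_pos": [0,0,0],"twist": -28}

```text
clock: 11.82
tcp_pos: [0.5227, 0.1416, 0.0642]
orientation: [0.002, 0.52, 0.854, -0.0]
wrist_force: [-0.9, -6.3, 6.8]
finger_gap: 0.06
```

```bash
python3 - <<'E'
from h import *
s=get_state(); print({k:np.round(v,4) for k,v in s.items()})
t=imaging.read_camera("top")[:,:,::-1]; s=imaging.read_camera("side")[:,:,::-1]
def cr(im,x,y,w,h,k): return cv2.resize(np.ascontiguousarray(im[y:y+h,x:x+w]),None,fx=k,fy=k,interpolation=cv2.INTER_CUBIC)
cv2.imwrite("pics/p7.png",np.hstack([cr(t,225,205,80,110,5),cr(s,275,205,80,110,5)]))
E
```

```text
{'clock': np.float64(11.825), 'joint_pos': array([ 0.118 ,  0.357 , -0.3225,  0.889 , -0.003 ,  1.2125]), 'qvel': array([ 0.0006, -0.0002, -0.0012, -0.001 , -0.001 ,  0.0157]), 'tau': array([  2.8665, -43.3053,  24.6278,  -0.7993,   1.4514,  -0.4376]), 'tcp_pos': array([0.5227, 0.1416, 0.0642]), 'orientation': array([ 1.800e-03,  5.204e-01,  8.539e-01, -5.000e-04]), 'wrist_force': array([-0.9095, -6.2778,  6.8227]), 'ft_torque': array([-1.0956,  0.3949, -0.2737]), 'finger_gap': np.float64(0.06)}
```

View pics/p7.png

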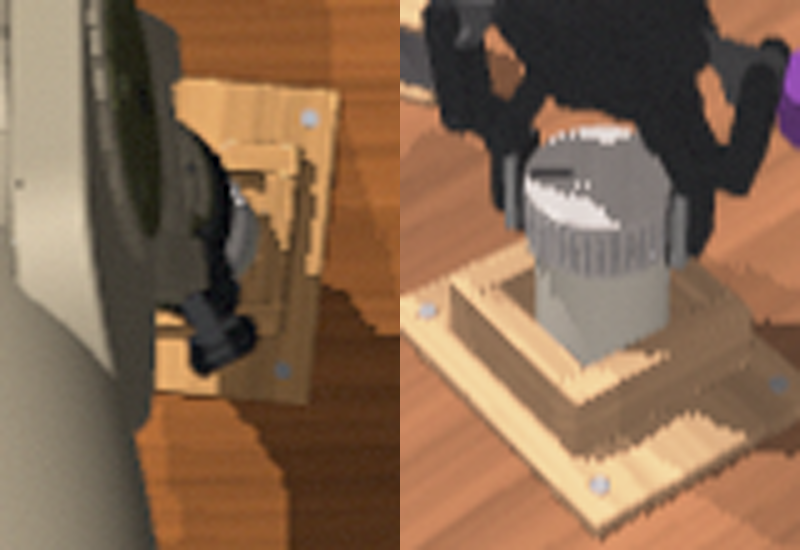

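The pointer's outer end shows at side crop (532,173), and the lid top's centre is at about (598,180). I'll turn that into a yaw.

```bash
python3 - <<'E'
from h import *
f=lambda u,v:np.array([275+(u-400)/5,205+v/5])
for c in((598,180),(598,176),(600,183)):
    C=atz("side",f(*c),.1);M=atz("side",f(532,173),.101);d=(M-C)[:2]; print(C.round(4),np.linalg.norm(d).round(4),np.degrees(np.arctan2(d[1],d[0])).round(1))
# predicted pointer-end pixel for world yaws around side-frame lid centre, in the crop
for y in(30,35,40,45,50):
    C=atz("side",f(598,180),.1); a=np.radians(y); p=proj("side",C+[.028*np.cos(a),.028*np.sin(a),.001]); print(y,((p-[275,205])*5+[400,0]).round(0))
E
```

```text
[0.5206 0.1457 0.1   ] 0.0256 40.0
[0.5223 0.1441 0.1   ] 0.0255 45.4
[0.5187 0.1464 0.1   ] 0.0266 36.4
30 [529. 165.]
35 [527. 169.]
40 [526. 173.]
45 [525. 177.]
50 [525. 181.]
```

The lid's yaw is about 36–45° in world. The jar sits at about 0–2° against the slot, so that is near 42° relative, just about free. I'll turn 6° more for margin (the stop is at 69°), ease off the side load, then lift a few mm as a test.

Request:
play_rows:
  moves:
    - {"claw": 5,"delta_pos": [0,0,0],"twist": -3}
    - {"claw": 5,"delta_pos": [0,0,0],"twist": -6}
    - {"claw": 5,"delta_pos": [0,0,0],"twist": -6}
    - {"claw": 5,"delta_pos": [-0.1,-0.05,0],"twist": -6}
    - {"claw": 5,"delta_pos": [-0.1,-0.05,0],"twist": -6}

```text
clock: 12.55
tcp_pos: [0.5227, 0.1412, 0.0642]
orientation: [0.001, 0.475, 0.88, 0.0]
wrist_force: [-0.7, -1.6, 5.9]
finger_gap: 0.0597
```

Request:
play_rows:
  moves:
    - {"claw": 5,"delta_pos": [0,0,-0.1],"twist": 0}
    - {"claw": 5,"delta_pos": [0,0,-0.2],"twist": 0}
    - {"claw": 5,"delta_pos": [0,0,-0.3],"twist": 0}
    - {"claw": 5,"delta_pos": [0,0,-0.3],"twist": 0}

```text
clock: 13.05
tcp_pos: [0.5214, 0.142, 0.0656]
orientation: [-0.0, 0.474, 0.88, -0.0]
wrist_force: [1.8, -1.3, -1.7]
finger_gap: 0.0599
```

Request:
play_rows:
  moves:
    - {"claw": 5,"delta_pos": [0,0,-0.15],"twist": 0}
    - {"claw": 5,"delta_pos": [0,0,-0.3],"twist": 0}
    - {"claw": 5,"delta_pos": [0,0,-0.4],"twist": 0}
    - {"claw": 5,"delta_pos": [0,0,-0.4],"twist": 0}

```text
clock: 13.55
tcp_pos: [0.5216, 0.1419, 0.07]
orientation: [0.0, 0.474, 0.88, 0.0]
wrist_force: [0.4, 0.2, -0.9]
finger_gap: 0.0598
```

```bash
python3 - <<'E'
from h import *
s=get_state(); print({k:np.round(v,3) for k,v in s.items() if k in("wrist_force","ft_torque","tcp_pos")})
s=imaging.read_camera("side")[:,:,::-1]
cv2.imwrite("pics/p8.png",cv2.resize(np.ascontiguousarray(s[205:315,275:355]),None,fx=5,fy=5,interpolation=cv2.INTER_CUBIC))
E
```

```text
{'tcp_pos': array([0.522, 0.142, 0.07 ]), 'wrist_force': array([ 0.418,  0.217, -0.851]), 'ft_torque': array([-0.246, -0.068,  0.032])}
```

View pics/p8.png

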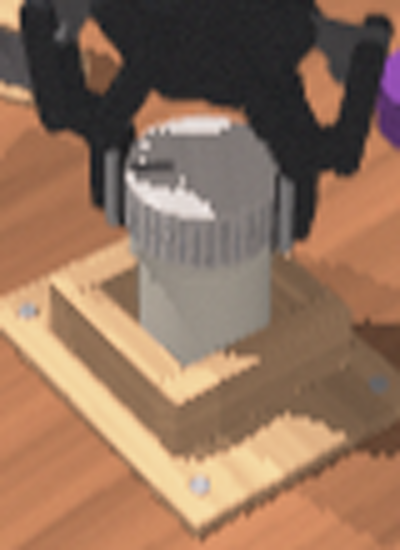

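Only about 0.9 N hangs on the gripper, against 3–4 N with the jar, and the jar hasn't moved in the brace: the lid is free. I'll lift it straight up so the rim is about 2 cm above the mouth.

Request:
play_rows:
  moves:
    - {"claw": 5,"delta_pos": [0,0,-0.4],"twist": 0}
    - {"claw": 5,"delta_pos": [0,0,-0.9],"twist": 0}
    - {"claw": 5,"delta_pos": [0,0,-1.4],"twist": 0}
    - {"claw": 5,"delta_pos": [0,0,-1.9],"twist": 0}
    - {"claw": 5,"delta_pos": [0,0,-2.4],"twist": 0}
    - {"claw": 5,"delta_pos": [0,0,-2.7],"twist": 0}
    - {"claw": 5,"delta_pos": [0,0,-2.8],"twist": 0}
    - {"claw": 5,"delta_pos": [0,0,-2.8],"twist": 0}
    - {"claw": 5,"delta_pos": [0,0,-2.8],"twist": 0}
    - {"claw": 5,"delta_pos": [0,0,-2.8],"twist": 0}

```text
clock: 14.85
tcp_pos: [0.5214, 0.1418, 0.0976]
orientation: [-0.0, 0.474, 0.88, -0.0]
wrist_force: [0.3, 1.0, -1.0]
finger_gap: 0.0597
```

```bash
python3 - <<'E'
from h import *
s=get_state(); print({k:np.round(v,3) for k,v in s.items() if k in("wrist_force","ft_torque","tcp_pos","qvel","finger_gap")})
s=imaging.read_camera("side")[:,:,::-1]
cv2.imwrite("pics/p9.png",cv2.resize(np.ascontiguousarray(s[190:315,270:360]),None,fx=4.5,fy=4.5,interpolation=cv2.INTER_CUBIC))
E
```

```text
{'qvel': array([-0.001, -0.   ,  0.001,  0.002,  0.   ,  0.001]), 'tcp_pos': array([0.521, 0.142, 0.098]), 'wrist_force': array([ 0.325,  0.952, -0.968]), 'ft_torque': array([ 0.025,  0.032, -0.041]), 'finger_gap': np.float64(0.06)}
```

View pics/p9.png

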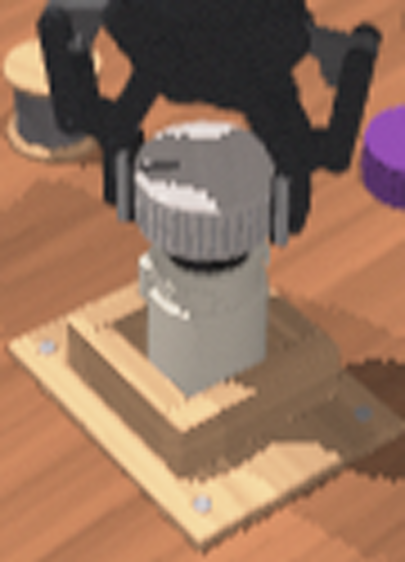

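The lid is held level above the open mouth (dark rim at (208,258)), with the jar upright and down in the brace. Handing in.

```bash
python3 -c "
from workcell import env
print(env.hand_in())"
```

```text
the job is handed in; nothing more can be done
None
```

The jar is seated in the brace with its rib in the slot. Its lid is unscrewed and held level about 2 cm above the mouth. I handed the job in at about 15 s of the 58 s; no verdict was reported.

- **Seating:** I carried the jar by its lid and turned it 49.5° anticlockwise over the brace. It touched the floor at 6.7 N with the tool at z 0.064 m, as predicted.
- **Unscrewing:** I turned the lid 58° anticlockwise in total. Allowing for the jar's play in the slot, I estimate about 45–50° between lid and jar. That is past the 40° where it comes free and short of the 69° stop.
- **Last checks:** Only about 1 N hung on the wrist, against 3–4 N with the jar, so the lid was lifting alone. The last picture shows the lid level above the open mouth and the jar upright, still down in the brace. The spool, the small pot and the brush were never approached.
- **Disagreements:** The two cameras differed by 4–6 mm in y, so I lined up the jar and brace relative to each other in each view. The pointer angle read from the side picture was only good to about 5°. I never saw the rib in the slot directly; I inferred it from the full insertion depth and the drag when turning.

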